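Set the gib screw of the lens slide

TASK

Two small slides are bolted to the table, each with an upright brass thumbscrew. On the one that carries the black lens mount, turn the thumbscrew clockwise (seen from above) until it bottoms, then back it off an eighth of a turn (45 degrees, one mark of the collar) and let go. Leave the thumbscrew of the other slide, the one with the bare steel post, as it is.

Things in the scene. Friction and masses are not known exactly. Their poses are not given: they have to be found in the camera images.
- lens_screw (a joint): Angle (rad) of the lens slide's brass thumbscrew. 0: bottomed, a hard stop clockwise. Grows as it is backed off, counter-clockwise seen from above; starts 1.1 to 1.4 above the stop, upper end 2.4. It turns in place about a fixed vertical axis without rising, takes about 0.1 N m and stays where it is left.
- lens_screw_grip (a point): Grip point of that thumbscrew, on its axis, 70 mm above the table. The grip is an upright flat brass wing, 42 mm long, 12 mm thick, 31 mm tall: top 14 mm above this point, lower edge 17 mm below; the collar's top is 28 mm below. Frame turns with the screw: z up, x along the wing to its red-painted end; take it across its thickness (y).
- lens_slide: Slide fixed to the table, 170x60 mm; origin under its centre, x along it. Aluminium carriage, top 36 mm up. Thumbscrew axis at x = -45 mm over a fixed black collar, 46 mm across, white marks every 45 degrees. Black square lens mount at x = +44 mm, top 86 mm up. Bottomed, the screw's red end points along +x to the lens mount, over the one thick mark.
- post_screw_red_end (a point): Red end of the wing of the other slide's thumbscrew (same make and sizes), 21 mm from its axis and 70 mm above the table, x of the frame pointing outward along the wing, z up. That slide carries a bare upright steel post, 13 mm thick and 50 mm tall, in place of the lens mount. This screw must not be turned.

How it is judged:
By the outcome, as a careful person would: the job done as asked, in the order asked, and still so for the second after the job is handed in, with the robot touching nothing.
It also fails if it takes over 32 s, if anything falls off the work surface, if the arm or the gripper's body presses on something with over 40 N, if the wrist force passes 120 N, or if a joint passes its speed limit or range.

ROBOT

A 6-joint arm with a two-finger parallel gripper is mounted at the origin on a cart in front of the work surface, level with it; the furniture and walls round the work are solid. World frame = base frame: x ahead of the robot, y to its left, z up, the work surface at z = 0. Lengths are in m, angles in degrees, forces in N, time in s.
With the tool pointing down it reaches from about 0.3 to 0.875 m from the base axis. Payload 6.4 kg.
Tool frame: the origin (TCP) lies midway between the tips of the shut fingers; the grasp point (between the pads) lies 19 mm behind it (arm.hold_point_z is the distance from the TCP to the grasp point, in m); z points along the fingers, y is the line along which they close (so a half turn about z gives the same grasp; the last joint's range is limited). The gripper opens to 85 mm and grips with 20 to 120 N. Pads are 22 mm wide; open, the fingers measure 114 mm over their backs; the gripper's body (76 mm by 85 mm) begins 54 mm behind the grasp point. The pads swing forward as they close: fully open they stand 13 mm farther back than shut.
Start: joints at [58.081, 10.359, 92.074, -0, 77.567, -11.82], TCP at [0.198, 0.54, 0.231] pointing down, gripper open.
Joint ranges: [-171.53, 171.53], [-51.25, 118.39], [17.06, 147.69], [-65.23, 245.23], [0, 150.52], [-178.68, 178.68]. Speed limits (degrees/s): [147.25, 147.25, 172.46, 180, 180, 180].

INTERFACE

Orientations are given as a 3x3 rotation matrix whose columns are the frame's x, y, z axes.
In Python, from workcell import arm, get_image, outline_of gives the robot as it stands. The module is installed in compiled form; this text tells all that it offers. Calls block until the motion is done:
- arm.move_to(position, orientation): joint-space move of the TCP to a pose.
- arm.line_to(position, rate=0.15, attitude=None): straight line of the TCP; attitude=None keeps the orientation; rate is the mean speed in m/s.
- arm.move_joints(angles): joint-space move.
- arm.move_gripper(opening, strength=None): finger opening in m; strength is the grip in N (None keeps the last); returns when the fingers have stopped.
- arm.pause(seconds).
- arm.ik(position, orientation): joint angles nearest the present ones, or None.
- get_image(name): name is "scene" or "top" or "wrist"; returns a dict with "pixels" (400x640x3 uint8, red, green, blue), "fx", "fy", "cx", "cy" (pixels), "rvec" (rotation vector, rad) and "tvec" (3), from world to camera coordinates, as OpenCV has them. Camera axes: x right, y down, z forward; pixel columns grow to the right and rows downward; lengths in m; the calibration is good to about 2 mm. A picture is of the moment at which its call begins. There is no depth.
A pose or a line that the arm cannot do raises arm.IKError and nothing moves.
- arm.finish_job(): hands the job in; it is judged then, once.
Trained networks look in a picture, given as the dict that the camera call returned (one of the last four; its "shot" number tells which), for a name from the list of things; names that differ only in an ending like _2 or _b are one class to them, and where a whole thing is asked for, a point or a joint stands for the part that bears it (a point fixed in the world has none). Each returns a list of dicts, best first, with "conf" (0 to 1); they miss things now and then, are a little off and sometimes report something else, mostly with a low value. They report only what shows in the picture. A call takes as long as a camera call.
- outline_of(picture, name): "region" (400x640 bool, what is visible of it) and "uv" ([column, row] in pixels, amid what is visible of it).
Readings, each from a call of its own:
- arm.get_clock(): time.
- arm.get_joint_pos(): joint angles.
- arm.get_qvel(): joint speeds.
- arm.get_tau(): joint torques, N m.
- arm.get_tool_pos(): TCP position.
- arm.get_tcp_rot(): TCP orientation.
- arm.get_wrist_force(): force on the tool from outside, world axes, zero at the start.
- arm.get_torque(): the same for the moment, N m.
- arm.get_gripper_width(): finger opening in m.
- arm.get_grip_force(): force on a finger pad.
Only numpy, scipy, OpenCV 4.12 (cv2) and the standard library are available. Lean on these libraries where they do the work, as an engineer would, in place of code of your own. Each camera call takes 0.05 s, during which the arm holds its last target. There are 200 camera calls.

## Working session

There is one attempt and no reset: what is moved stays moved. The work goes in short steps, each a Python script; the robot and the scene stay as the last script left them, time stands still between calls to the robot, and variables do not carry over. Pictures are saved under pics/ and viewed, at most 10 in all, crops included, and the job is handed in when it is done.

```bash
mkdir -p pics; cat > h.py <<'E'
import numpy as np, cv2
from workcell import arm, get_image, outline_of
def save(im,n,crop=None,s=1):
    p=im["pixels"][:,:,::-1]
    if crop: a,b,c,d=crop; p=p[b:d,a:c]
    cv2.imwrite("pics/"+n,cv2.resize(p,None,fx=s,fy=s,interpolation=cv2.INTER_CUBIC))
def toz(im,uv,z):
    R=cv2.Rodrigues(np.array(im["rvec"],float))[0]; t=np.array(im["tvec"],float).ravel()
    d=R.T@np.array([(uv[0]-im["cx"])/im["fx"],(uv[1]-im["cy"])/im["fy"],1]); c=-R.T@t
    return c+d*(z-c[2])/d[2]
def proj(im,P):
    K=np.array([[im["fx"],0,im["cx"]],[0,im["fy"],im["cy"]],[0,0,1.]])
    return cv2.projectPoints(np.array(P,float).reshape(-1,1,3),np.array(im["rvec"],float),np.array(im["tvec"],float),K,None)[0][:,0]
E
python3 - <<'E'
from h import *
t=get_image("top"); s=get_image("scene")
save(t,"top.png"); save(s,"scene.png")
for n in ["lens_screw","lens_screw_grip","lens_slide","post_screw_red_end"]:
    for i,im in (("t",t),("s",s)):
        for o in outline_of(im,n): print(n,i,o["conf"],o["uv"],o["region"].sum(),toz(im,o["uv"],.07))
E
```

```text
lens_screw t 0.78 [249.8, 217.5] 194 [0.46651436 0.22291178 0.07      ]
lens_screw s 0.45 [252.8, 188.6] 187 [0.45540738 0.22118734 0.07      ]
lens_screw_grip t 0.76 [252.2, 217.4] 192 [0.4666837  0.21854269 0.07      ]
lens_screw_grip s 0.76 [257.6, 191.1] 176 [0.45922935 0.20816912 0.07      ]
lens_screw_grip s 0.69 [338.4, 245.3] 277 [ 0.49704422 -0.01112096  0.07      ]
lens_slide t 0.8 [266.5, 203.5] 2804 [0.49211079 0.19268819 0.07      ]
lens_slide s 0.93 [280.4, 207.1] 2477 [0.46982745 0.13817643 0.07      ]
post_screw_red_end t 0.74 [373.5, 203.2] 211 [ 0.49213755 -0.00358523  0.07      ]
post_screw_red_end s 0.65 [336.1, 243.4] 243 [ 0.49666323 -0.00496939  0.07      ]
```

View pics/top.png

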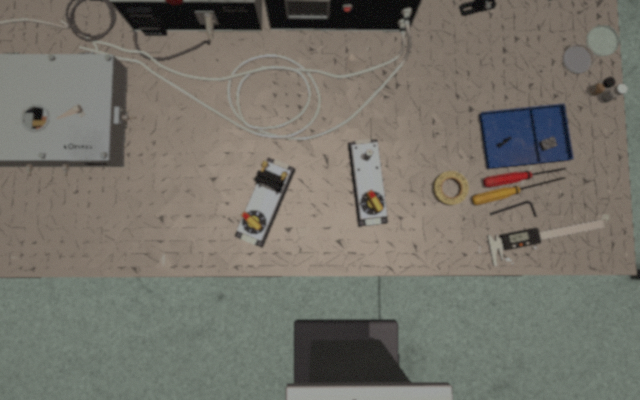

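View pics/scene.png

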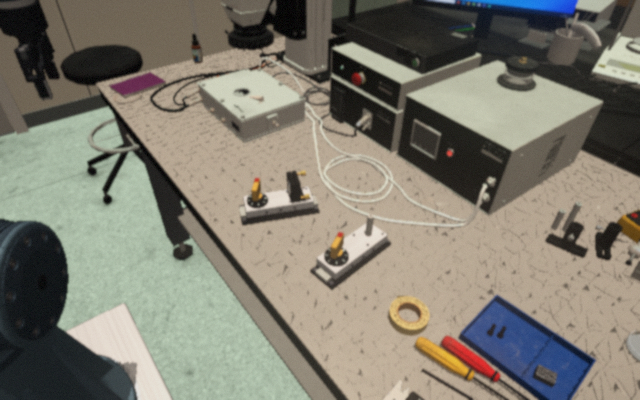

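Slides located: the lens slide's screw is at about (253,220) in the top view, with the lens mount at (270,182). The post slide is to the right at (373,203). I'll move above the lens screw and look from close by.

```bash
python3 - <<'E'
from h import *
print(arm.get_tcp_rot(),arm.hold_point_z)
a=np.radians(45)
best=None
for k in (0,180):
    b=a+np.radians(k); R=np.array([[np.cos(b),np.sin(b),0],[np.sin(b),-np.cos(b),0],[0,0,-1]])
    q=arm.ik([.463,.214,.22],R); print(k,q)
    if q is not None and (best is None or abs(q[5])<abs(best[0])): best=(q[5],R)
arm.move_gripper(.05)
arm.move_to([.463,.214,.22],best[1])
w=get_image("wrist"); save(w,"w1.png")
for n in ["lens_screw","lens_screw_grip","lens_slide"]:
    for o in outline_of(w,n): print(n,o["conf"],o["uv"],o["region"].sum(),toz(w,o["uv"],.08))
print(arm.get_clock(),arm.get_joint_pos())
E
```

```text
[[-9.39101290e-01  3.43640459e-01 -4.00319887e-05]
 [ 3.43640460e-01  9.39101290e-01 -3.04603237e-05]
 [ 2.71266926e-05 -4.23619404e-05 -9.99999999e-01]] 0.0187
0 [ 1.14534235e+01  2.59763739e+00  1.01980822e+02 -2.54444375e-14
  7.54215407e+01  5.64534235e+01]
180 [ 1.14534235e+01  2.59763739e+00  1.01980822e+02 -2.54444375e-14
  7.54215407e+01 -1.23546577e+02]
lens_screw 0.84 [312.1, 183.9] 796 [0.46296024 0.22273018 0.08      ]
lens_screw_grip 0.76 [317.1, 180.9] 768 [0.46807975 0.22151548 0.08      ]
lens_slide 0.88 [357.3, 156.0] 9518 [0.50869264 0.21249087 0.08      ]
2.6917 [1.15415855e+01 2.60288328e+00 1.01974916e+02 4.73005539e-03
 7.54230662e+01 5.64401648e+01]
```

View pics/w1.png

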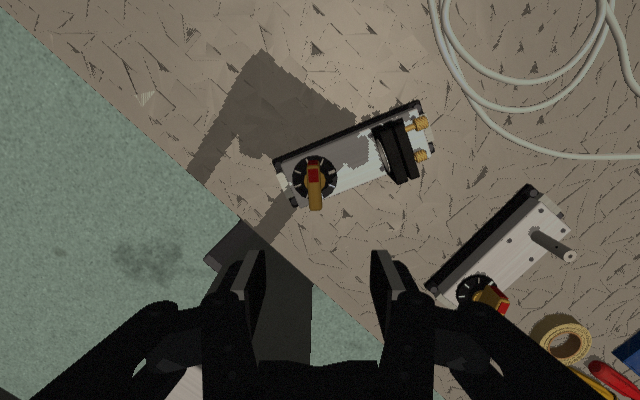

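The wrist view shows the lens-slide wing at about (315,185), with its red end up at (313,172) and the lens mount at (400,150). I'll fit the wing box to its mask.

```bash
cat >> h.py <<'E'
from scipy.optimize import minimize
def box(x,y,a,lx,ly,z0,z1):
    c,s=np.cos(a),np.sin(a)
    return [[x+c*u-s*v,y+s*u+c*v,z] for u in(-lx/2,lx/2) for v in(-ly/2,ly/2) for z in(z0,z1)]
def wingfit(im,x0,y0,a0,n=4):
    px=im["pixels"]; hsv=cv2.cvtColor(px,cv2.COLOR_RGB2HSV)
    m=((hsv[...,1]>130)&(hsv[...,2]>50)&((hsv[...,0]<30)|(hsv[...,0]>170)))
    c=proj(im,[x0,y0,.07])[0]; yy,xx=np.mgrid[:400,:640]; f=abs(proj(im,[x0+.03,y0,.07])[0]-c).sum()
    m&=np.hypot(xx-c[0],yy-c[1])<1.6*f
    def cost(p):
        h=cv2.convexHull((proj(im,box(p[0]/1e3,p[1]/1e3,np.radians(p[2]),.042,.012,.053,.084))*16).astype(np.float32)).astype(np.int32)
        k=np.zeros((400,640),np.uint8); cv2.fillConvexPoly(k,h,255,cv2.LINE_AA,4); k=k/255.
        return 1-np.minimum(k,m).sum()/np.maximum(k,m).sum()
    best=min((minimize(cost,[x0*1e3,y0*1e3,a],method="Nelder-Mead",options=dict(initial_simplex=np.array([[x0*1e3,y0*1e3,a]]*4)+np.vstack([np.zeros(3),np.diag([6,6,10])]))) for a in np.arange(a0-30,a0+31,15)),key=lambda r:r.fun)
    return best.x,best.fun,m
E
python3 - <<'E'
from h import *
w=get_image("wrist")
p,f,m=wingfit(w,.464,.221,45); print(p,f,m.sum())
a=np.radians(p[2]); h=cv2.convexHull(proj(w,box(p[0]/1e3,p[1]/1e3,a,.042,.012,.053,.084)).astype(np.float32)).astype(int)
# slide axis guess from mount region: centre at screw + 89mm along
o=outline_of(w,"lens_slide")[0]["region"]
def c(t):
    th=np.radians(t[0]); x,y=t[1]/1e3,t[2]/1e3
    k=np.zeros((400,640),np.uint8); cv2.fillConvexPoly(k,cv2.convexHull((proj(w,box(x,y,th,.17,.06,0,.036))*16).astype(np.float32)).astype(np.int32),1,8,4)
    return 1-(k&o).sum()/(k|o).sum()
r=minimize(c,[-22,p[0]+42,p[1]-17],method="Nelder-Mead",options=dict(initial_simplex=np.array([[-22,p[0]+42,p[1]-17]]*4)+np.vstack([np.zeros(3),np.diag([8,6,6])])))
print("slide",r.x,r.fun, "axis",r.x[1]-45*np.cos(np.radians(r.x[0])),r.x[2]-45*np.sin(np.radians(r.x[0])))
d=w["pixels"].copy(); cv2.polylines(d,[h],True,(0,255,0),1); w2=dict(w,pixels=d)
h=cv2.convexHull(proj(w,box(r.x[1]/1e3,r.x[2]/1e3,np.radians(r.x[0]),.17,.06,0,.036)).astype(np.float32)).astype(int)
cv2.polylines(d,[h],True,(0,255,255),1)
save(w2,"w2.png",(250,80,450,230),4)
E
```

```text
[461.385879   218.15969165  47.93152403] 0.2648585559032304 711
slide [-22.36976221 498.05450589 203.34156885] 0.154348826507133 axis 456.44089023933867 220.46777662976206
```

View pics/w2.png

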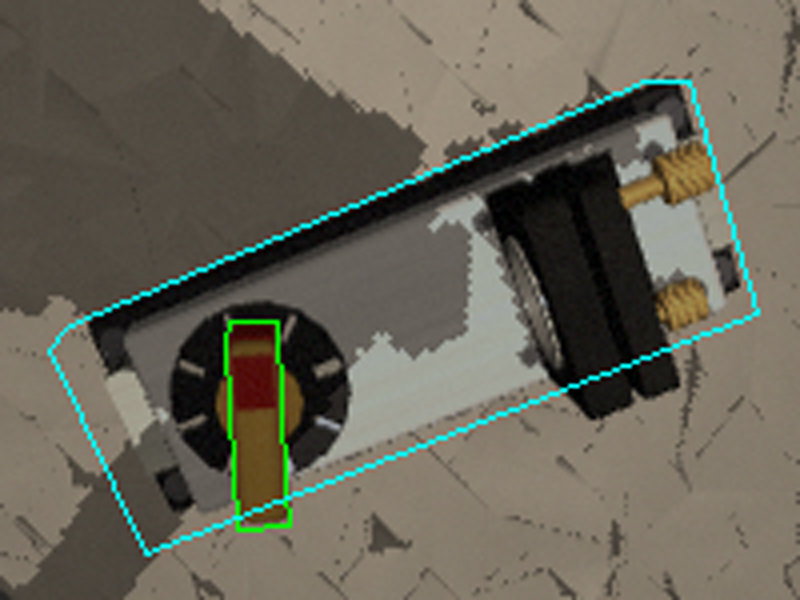

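The fit is good: axis at about (461, 218) mm, wing at 48°, slide axis at about -22.4°, so the screw is about 1.23 rad above its stop. Next I'll descend and grip.

```bash
python3 - <<'E'
from h import *
b=np.radians(47.9); R=np.array([[np.cos(b),np.sin(b),0],[np.sin(b),-np.cos(b),0],[0,0,-1]])
arm.move_to([.4614,.2182,.14],R)
w=get_image("wrist"); p,f,m=wingfit(w,.4614,.2182,48); print(p,f)
arm.line_to([.4614,.2182,.053],rate=.1)
print(arm.get_wrist_force(),arm.get_torque())
arm.move_gripper(0.0,strength=25)
arm.pause(.2)
print(arm.get_gripper_width(),arm.get_grip_force(),arm.get_wrist_force(),arm.get_torque(),arm.get_tool_pos(),arm.get_joint_pos(),arm.get_clock())
E
```

```text
[461.2099878  218.05552237  48.00119843] 0.23537783052313455
[-0.36195722  0.1272925   0.75023908] [ 0.0151347  -0.02501853 -0.02743104]
0.011160048284719254 28.827523291110992 [0.70281444 0.36355543 5.94200979] [-0.12589705  0.14327605  0.01652191] [0.46182531 0.21826853 0.0535518 ] [ 1.19657899e+01  1.60732384e+01  1.08448070e+02 -5.07316442e-03
  5.54300981e+01  5.40603525e+01] 4.9
```

```bash
python3 - <<'E'
from h import *
arm.move_gripper(0.0,strength=50)
q=np.array(arm.get_joint_pos())
def turn(d):
    q[5]+=d; arm.move_joints(list(q)); 
    r=arm.get_joint_pos(); t=arm.get_torque()[2]
    print(round(q[5],1),round(r[5],2),"phi",round(90+r[0]-r[5],2),"tz",round(t,3),"F",np.round(arm.get_wrist_force(),1),round(arm.get_clock(),2)); return t
for d in [20,20,20]: 
    t0=turn(d)
    if abs(t0)>.5: break
else:
    for i in range(12):
        if abs(turn(2))>.6: break
print(arm.get_gripper_width(),arm.get_tool_pos())
E
```

```text
74.1 73.87 phi 28.1 tz 0.01 F [-0.  -0.2  2.7] 5.54
94.1 93.76 phi 8.21 tz -0.077 F [-1.6  0.3  2.6] 5.97
114.1 113.72 phi -11.75 tz -0.039 F [-1.4  1.3  3.4] 6.39
116.1 115.88 phi -13.91 tz -0.057 F [-1.9  2.   3.9] 6.64
118.1 117.95 phi -15.98 tz -0.04 F [-1.1  1.8  3.6] 6.89
120.1 119.97 phi -18.0 tz -0.065 F [-2.1  2.5  4.3] 7.14
122.1 121.99 phi -20.02 tz -0.072 F [-2.2  2.5  3.8] 7.39
124.1 123.99 phi -22.02 tz -0.06 F [-2.1  4.3  4.6] 7.64
126.1 125.94 phi -23.96 tz 0.677 F [-3.3  5.   3.8] 7.89
0.011449011394397725 [0.46180887 0.21839641 0.05361931]
```

```bash
python3 - <<'E'
from h import *
q=np.array(arm.get_joint_pos())
def go(a,label=""):
    q[5]=a; arm.move_joints(list(q)); arm.pause(.2)
    r=arm.get_joint_pos(); print(label,round(a,1),"phi",round(90+r[0]-r[5],2),"tz",np.round(arm.get_torque()[2],3),np.round(arm.get_wrist_force(),1))
go(127.3,"press")
w=get_image("wrist"); save(w,"w3.png",(200,100,520,340),2.4)
for a in (126,125.2,124.6): go(a,"relax")
print(arm.get_clock())
E
```

```text
press 127.3 phi -25.27 tz 1.179 [-2.8  3.   5.1]
relax 126 phi -24.04 tz 0.757 [-2.2  3.3  4.5]
relax 125.2 phi -23.23 tz 0.246 [-3.   4.   5.3]
relax 124.6 phi -22.63 tz 0.057 [-2.2  3.   4.5]
9.7417
```

View pics/w3.png

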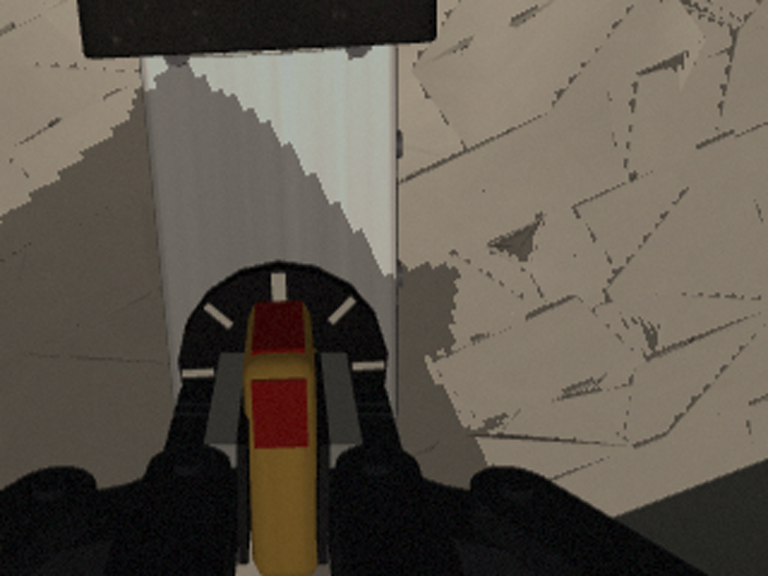

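The wing's red end sits over the thick mark (278,285 in the crop), so the screw is bottomed. The stop is at a tool angle of about -22.6°. Next I'll back off 45°, release, retreat and check.

```bash
python3 - <<'E'
from h import *
q=np.array(arm.get_joint_pos()); q[5]=124.55-45.1
arm.move_joints(list(q)); arm.pause(.2)
r=arm.get_joint_pos(); print("phi",90+r[0]-r[5],arm.get_torque()[2])
arm.move_gripper(.05); p=np.array(arm.get_tool_pos())
arm.line_to([p[0],p[1],.14],rate=.12)
w=get_image("wrist"); print(wingfit(w,.4612,.2181,22.4)[:2])
save(w,"w4.png",(200,60,520,300),2.4)
print(arm.get_gripper_width(),arm.get_wrist_force(),arm.get_clock())
E
```

```text
phi 22.456308742449664 -0.011406664314291855
(array([460.55956094, 218.80104035,  21.66785823]), np.float64(0.2429946082344676))
0.049905652029358566 [-0.16129938  0.44723134  0.14830921] 12.0917
```

View pics/w4.png

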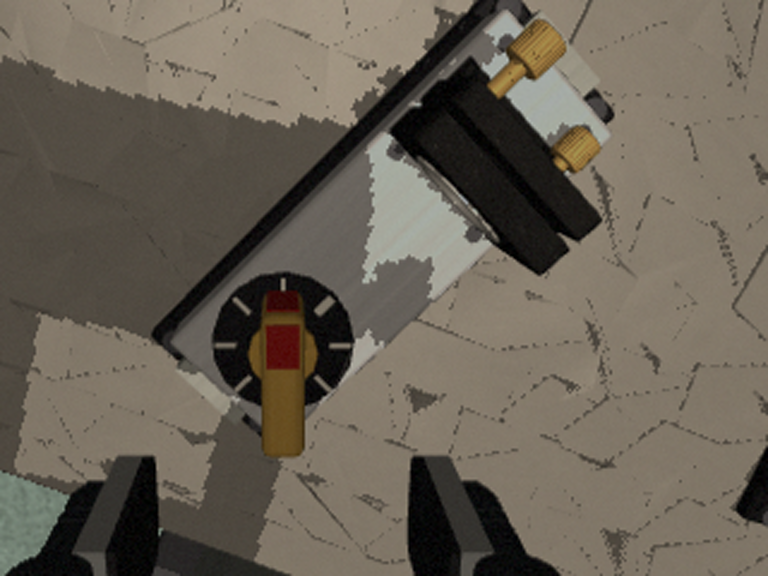

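The red end now sits over the mark at (283,285), one mark counter-clockwise from the thick one at (325,305), and the gripper is clear.

```bash
python3 -c "
from workcell import arm
print(arm.finish_job())"
```

```text
the job is handed in; nothing more can be done
None
```

I turned the lens slide's thumbscrew clockwise until it bottomed, backed it off 45° (one mark) and let go; the post slide's screw was never touched, and I handed the job in at about 12 s.

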